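Stand the fallen pattern stand back up against its rail

ROBOT

A 6-joint arm with a two-finger parallel gripper is mounted at the origin on the work surface. World frame = base frame: x ahead of the robot, y to its left, z up, the work surface at z = 0. Lengths are in m, angles in rad, forces in N, time in s.
With the tool pointing down it reaches from about 0.375 to 0.975 m from the base axis. Payload 3.8 kg.
Tool frame: the origin (TCP) lies midway between the tips of the shut fingers; the grasp point (between the pads) lies 19 mm behind it; z points along the fingers, y is the line along which they close (so a half turn about z gives the same grasp; the last joint's range is limited). The gripper opens to 85 mm and grips with 20 to 120 N. Pads are 22 mm wide; open, the fingers measure 114 mm over their backs; the gripper's body (76 mm by 85 mm) begins 54 mm behind the grasp point. The pads swing forward as they close: fully open they stand 13 mm farther back than shut.
Start: joints at [-1.19, 0.264, 1.604, -0, 1.274, -0.037], TCP at [0.274, -0.617, 0.231] pointing down, gripper open.
Joint ranges: [-2.63, 2.63], [-0.94, 2.18], [0.31, 2.57], [-1.31, 4.45], [0, 2.66], [-2.55, 2.55]. Speed limits (rad/s): [2.57, 2.57, 3.14, 3.14, 3.14, 3.14].

INTERFACE

Orientations are given as a rotation vector (axis times angle).
In Python, from workcell import bot gives the robot as it stands.
- The arm moves only by the tool servo_tool, never from a script. Its argument "series" is a list of rows, each a list of 7 numbers: the shift along the world's x, y, z in units of 0.15 m (1.0 is 0.15 m), then the turn, a rotation vector about the world's x, y, z in units of 180 degrees (1.0 is 180 degrees), then the closure, from 0 (fully open) to 1 (shut). A call has 1 to 20 rows; each row is the pose to reach, as a shift and turn from the pose commanded when the call began, turning the shorter way round; what a row does not reach only later rows make up. A row lasts 1/10 s, in which the tool goes at most 50 mm and 8.59 degrees, less where a joint would pass 70% of its speed; a pose out of reach is approached as far as the arm can. A call with a number of a shift or a turn outside -1 to 1 is refused whole. A call with a gripper value outside its range is refused whole. The fingers move at their own pace and stop on an object; "newtons" is the grip in N (left out, the last holds). Time passes only in rows, so rows that repeat a pose let the fingers close. It gives the time, the measured TCP pose, the force, the opening and the grip force at its end, in the units of the state.
- bot.read_state(): the state, without advancing time (a new reading comes with each control period).
- bot.read_camera(name): name is "scene" or "top" or "wrist"; returns the picture (400x640x3 uint8, red, green, blue); there is no depth.
- bot.camera_info(name): a dict with "vertical_fov" (degrees; the focal length in pixels is half the picture's height over the tangent of half this angle, whatever the lens; pixels are square), "cx", "cy" (the principal point, pixels), "R" (3x3) and "t" (3): a world point X has camera coordinates R X + t. Camera axes: x right, y down, z forward; pixel columns grow to the right and rows downward; lengths in m; the calibration is good to about 2 mm. A picture is of the moment at which its call begins: read the wrist's pose just before it. camera_info takes no time and is no camera call; for the wrist camera it gives the pose at the moment of the call.
- bot.finish_job(): hands the job in; it is judged then, once.
Trained networks look in the newest picture that a camera, given by its name, has taken for a name from the list of things; names that differ only in an ending like _2 or _b are one class to them, and where a whole thing is asked for, a point or a joint stands for the part that bears it (a point fixed in the world has none). Each returns a list of dicts, best first, with "score" (0 to 1); they miss things now and then, are a little off and sometimes report something else, mostly with a low value. They report only what shows in the picture. A call takes as long as a camera call. They do not tell look-alikes from the thing itself.
- bot.recognise(target, camera): "box" ([left, top, right, bottom] as shares, 0 to 1, of the picture: columns of its width, rows of its height, round what is visible of it).
- bot.trace(target, camera): "mask" (400x640 bool, what is visible of it) and "box" ([left, top, right, bottom] as shares, 0 to 1, of the picture: columns of its width, rows of its height, round what is visible of it).
- bot.mark_of(target, camera): "at" ([row, column] as shares, 0 to 1, of the picture: columns of its width, rows of its height: a listed point, or the origin of a listed thing).
The state is a dict: "time": time; "q": joint angles; "joint_vel": joint speeds; "joint_torque": joint torques, N m; "tool_pos": TCP position; "tcp_rot": TCP orientation; "wrist_force": force on the tool from outside, world axes, zero at the start; "torque": the same for the moment, N m; "width": opening from 0.0 (shut) to 1.0 (fully open); "grip_force": force on a finger pad.
Only numpy, scipy, OpenCV 4.12 (cv2) and the standard library are available. Lean on these libraries where they do the work, as an engineer would, in place of code of your own. Each camera call takes 0.05 s, during which the arm holds its last target. There are 200 camera calls.

TASK

The pattern stand has fallen on its back on the plate engraver's bench. By pushing only, never picking it up, push its base over so that it stands upright again, and then push it along the bench until its back edge is snug and square against the wooden rail. Leave everything else where it is.

Things in the scene. Friction and masses are not known exactly. Their poses are not given: they have to be found in the camera images.
- pattern_stand: Loose L-shaped wooden stand, 0.3 to 0.55 kg, mostly in its base: dark base block 120 wide x 100 deep x 20 mm thick, brown board 8 mm thick up to 150 mm at the base's rear, paper on its front. Origin: mid heel (the base's lower rear edge). Own x along the heel, y out of the back, z up the board; base y -100 to 0, z 0 to 20, board y -8 to 0, z 20 to 150 mm. Starts on its back.
- heel_left (a point): the -x end of the heel edge (60 mm from the origin). The stand tips about the heel, which stays on the bench: pushing the top of the on-edge base away from the board (under 5 N) rolls it over with little sliding; about half way it drops onto its base by itself and the board swings up
- heel_right (a point): the +x end of the heel edge (60 mm from the origin)
- toe (a point): middle of the base's front end face, 100 mm from the heel and 10 mm above the base's underside. At the start the base stands on edge, this end 100 mm up; once upright the stand slides on the bench when pushed here
- board_top (a point): middle of the board's top end, 150 mm above the base's underside when standing. At the start the board lies flat on the bench, paper up, this end nearest the rail
- rail: dark wood stop rail fixed to the bench, 300 long x 24 x 22 mm high. Origin: middle of the lower edge of its front face. Own axes: x along the rail, y into the rail and away from the stand, z up; the stand lies on the -y side, its back facing roughly +y once it stands
- whetstone: loose grey sharpening stone 50 x 150 x 30 mm lying at one side of the stand; origin under its centre; bystander
- jar: loose amber glass jar with dark lid, 54 mm across, 75 mm high, at the other side of the stand; origin under its centre; bystander
- pen_pot: loose white pot, 72 mm across, 85 mm high, with pens standing up to 150 mm, behind the rail; origin under its centre; bystander
- tin: loose steel tin 60 mm across, 50 mm high, behind the rail; origin under its centre; bystander
- plate: loose black lacquered plate 170 mm across, 18 mm high, on the mat at the right; origin under its centre; bystander
- engraver: loose engraving tool, dark square handle 120 x 14 x 14 mm with a 30 mm steel tip, lying; origin under the handle's centre; bystander
Not all that is in view belongs to the job. Leave any red look-alike of the pattern_stand alone.

How it is judged:
On the way:
1. the stand is upright on its base, still clear of the rail (angle between pattern_stand's own z axis and vertical below 0.08 rad and y of pattern_stand in the frame of rail below -0.03 m), for 0.2 s.
At the end, for the whole second after the job is handed in: The stand is at rest, upright within 0.08 rad, with both ends of its heel on the bench within 5 mm of the rail's front face and within the rail's length (5 mm over at most), its base pointing away from the rail (angle between pattern_stand's own z axis and vertical below 0.08 rad and y of heel_left in the frame of rail between -0.005 and 0.004 m and x of heel_left in the frame of rail between -0.155 and 0.155 m and height (world z) of each of heel_left, heel_right below 0.004 m and y of heel_right in the frame of rail between -0.005 and 0.004 m and x of heel_right in the frame of rail between -0.155 and 0.155 m and y of toe in the frame of rail below -0.08 m and linear speed of pattern_stand below 0.01 m/s and angular speed of pattern_stand below 0.05 rad/s); the robot touches nothing.
It fails at once if the stand is picked up or thrown: an end of its heel more than 25 mm above the bench (height (world z) of any of heel_left, heel_right above 0.025 m).
It fails at once if the whetstone or the jar is moved more than 20 mm or tipped over (distance of any of whetstone, jar from where it was at the start of the episode above 0.02 m or angle between any of whetstone, jar's own z axis and vertical above 0.4 rad).
It fails at once if the pen pot or the tin is moved more than 20 mm or tipped over (distance of any of pen_pot, tin from where it was at the start of the episode above 0.02 m or angle between any of pen_pot, tin's own z axis and vertical above 0.4 rad).
It fails at once if the plate or the engraver is moved more than 20 mm or tipped over (distance of any of plate, engraver from where it was at the start of the episode above 0.02 m or angle between any of plate, engraver's own z axis and vertical above 0.4 rad).
It also fails if it takes over 59 s, if anything falls off the work surface, if the arm or the gripper's body presses on something with over 40 N, if the wrist force passes 120 N, or if a joint passes its speed limit or range.

## Working session

There is one attempt and no reset: what is moved stays moved. The work goes in short steps, Python scripts to look and compute and a tool call to move; the robot and the scene stay as the last step left them, time stands still between calls to the robot, and variables do not carry over. Pictures are saved under pics/ and viewed, at most 10 in all, crops included, and the job is handed in when it is done.

Besides the shell and the picture viewer there is one more tool, called after "Emit:" by a JSON object that holds its "fn" and its "kwargs", one argument or row to a line. servo_tool: Moves the arm, as the interface text tells. Shifts and turns lie within -1 to 1; 1 stands for 0.15 m of shift or 180 degrees of turn. Its arguments: {"type":"object","properties":{"series":{"type":"array","items":{"type":"array","items":{"type":"number"}}},"newtons":{"type":"number"}},"required":["series"]}

```bash
mkdir -p pics
cat > h.py <<'E'
import numpy as np, cv2
from workcell import bot
def cam(n):
    i=bot.camera_info(n); return i, 200/np.tan(np.radians(i["vertical_fov"])/2), np.array(i["R"]), np.array(i["t"])
def ray(n,rc,z):
    i,f,R,t=cam(n); r,c=rc[0]*400,rc[1]*640
    d=R.T@np.array([(c-i["cx"])/f,(r-i["cy"])/f,1]); o=-R.T@t
    return o+d*(z-o[2])/d[2]
def proj(n,X):
    i,f,R,t=cam(n); p=R@np.array(X)+t
    return [f*p[0]/p[2]+i["cx"], f*p[1]/p[2]+i["cy"]]
def shot(n,name):
    p=bot.read_camera(n); cv2.imwrite(f"pics/{name}.png",p[:,:,::-1]); return p
E
python3 - <<'E'
from h import *
a=shot("top","t0"); b=shot("scene","s0")
cv2.imwrite("pics/both.png",np.vstack([a,b])[:,:,::-1][::1])
for n in("top","scene"):
    print(n,np.round(-cam(n)[2].T@cam(n)[3],3))
    for k,z in [("pattern_stand",0),("heel_left",0),("heel_right",0),("toe",.1),("board_top",.004),("rail",0),("whetstone",0),("jar",0),("pen_pot",0),("tin",0),("plate",0)]:
        for m in bot.mark_of(k,n)[:2]:
            r=m["at"]; print(k,round(m["score"],2),np.round([r[1]*640,r[0]*400]),np.round(ray(n,r,z),3))
E
```

```text
top [ 0.516 -0.106  1.285]
pattern_stand 0.78 [312. 200.] [ 0.596 -0.059  0.   ]
pattern_stand 0.61 [363. 164.] [ 0.694 -0.206  0.   ]
heel_left 0.94 [314. 222.] [ 0.534 -0.062  0.   ]
heel_left 0.69 [343. 152.] [ 0.729 -0.149  0.   ]
heel_right 0.94 [314. 180.] [ 0.652 -0.065  0.   ]
heel_right 0.87 [382. 174.] [ 0.663 -0.258  0.   ]
toe 0.86 [311. 200.] [ 0.589 -0.059  0.1  ]
toe 0.62 [365. 155.] [ 0.704 -0.204  0.1  ]
board_top 0.94 [263. 203.] [0.589 0.078 0.004]
board_top 0.77 [388. 119.] [ 0.82  -0.28   0.004]
rail 0.88 [230. 203.] [0.593 0.173 0.   ]
whetstone 0.75 [278. 260.] [0.429 0.04  0.   ]
whetstone 0.74 [262. 204.] [0.586 0.083 0.   ]
jar 0.6 [295. 142.] [ 0.761 -0.015  0.   ]
pen_pot 0.62 [198. 243.] [0.483 0.265 0.   ]
tin 0.68 [200. 178.] [0.666 0.259 0.   ]
tin 0.43 [427. 166.] [ 0.682 -0.385  0.   ]
plate 0.82 [470. 251.] [ 0.443 -0.495  0.   ]
scene [ 1.362 -0.302  1.141]
pattern_stand 0.97 [300. 257.] [ 0.698 -0.201  0.   ]
pattern_stand 0.57 [338. 212.] [ 0.584 -0.063  0.   ]
heel_left 0.85 [322. 260.] [ 0.721 -0.147  0.   ]
heel_left 0.72 [332. 196.] [ 0.523 -0.064  0.   ]
heel_right 0.89 [348. 229.] [ 0.648 -0.051  0.   ]
toe 0.95 [292. 238.] [ 0.697 -0.217  0.1  ]
toe 0.82 [344. 190.] [ 0.589 -0.048  0.1  ]
board_top 0.69 [389. 200.] [0.588 0.09  0.004]
board_top 0.64 [227. 270.] [ 0.686 -0.393  0.004]
rail 0.72 [419. 197.] [0.596 0.178 0.   ]
whetstone 0.59 [358. 165.] [0.433 0.044 0.   ]
whetstone 0.58 [455. 210.] [0.669 0.258 0.   ]
jar 0.73 [453. 210.] [0.665 0.253 0.   ]
jar 0.66 [376. 261.] [ 0.763 -0.009  0.   ]
tin 0.68 [452. 210.] [0.665 0.251 0.   ]
tin 0.3 [437. 164.] [0.496 0.276 0.   ]
plate 0.94 [178. 205.] [ 0.435 -0.498  0.   ]
```

View pics/t0.png

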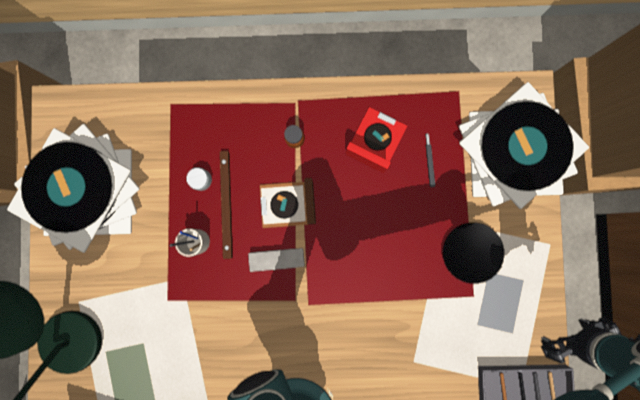

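View pics/s0.png

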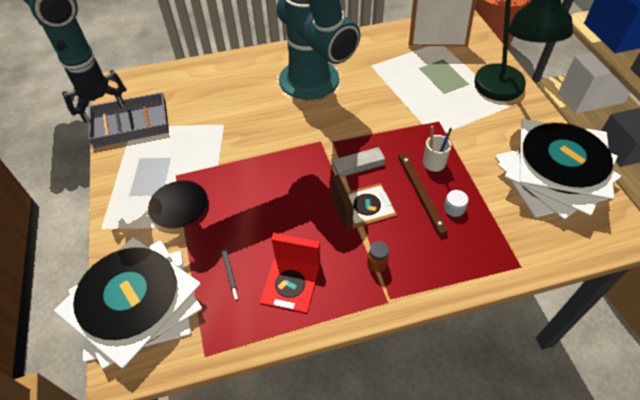

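Top picture: two L-shaped stands. One is brown at (285,204), lying on its back before the rail; the other is red at (378,137), upright. The brown one fits (brown board flat, dark base on edge, board end nearest the rail); the red one is the decoy. I'll confirm this in a crop and measure the rail.

Run:
```python
from h import *
a=bot.read_camera("top")
m=bot.trace("rail","top")[0]["mask"]
rs=[];P=[]
ys=np.where(m.any(1))[0]
for r in range(ys[0]+4,ys[-1]-3,2):
    c=np.where(m[r])[0].max()+1; P.append(ray("top",[(r+.5)/400,c/640],0)[:2])
P=np.array(P); k=np.polyfit(P[:,0],P[:,1],1); print("front y=",k, "resid",np.std(P[:,1]-np.polyval(k,P[:,0])), "x",ray("top",[ys[0]/400,.35],.022)[0],ray("top",[(ys[-1]+1)/400,.35],.022)[0])
for s in bot.trace("pattern_stand","top"):
    mm=s["mask"]; r,c=np.where(mm); print(s["score"],c.min(),c.max(),r.min(),r.max())
c=cv2.resize(a[100:280,170:410],(720,540),interpolation=cv2.INTER_CUBIC); cv2.imwrite("pics/c0.png",c[:,:,::-1])
s=bot.read_state(); print({k:np.round(s[k],3) for k in("time","q","tool_pos","tcp_rot")})
from scipy.spatial.transform import Rotation as R
print(np.round(R.from_rotvec(s["tcp_rot"]).as_matrix(),3))
```

```text
front y= [0.01731038 0.16120846] resid 0.0014529711148465988 x 0.7347450827002056 0.43956474060094025
0.88 346 405 109 173
0.85 259 315 178 228
{'time': np.float64(1.35), 'q': array([-1.19 ,  0.264,  1.604, -0.   ,  1.274, -0.037]), 'tool_pos': array([ 0.274, -0.617,  0.231]), 'tcp_rot': array([-3.073, -0.652,  0.   ])}
[[ 0.914  0.406 -0.   ]
 [ 0.406 -0.914  0.   ]
 [-0.    -0.    -1.   ]]
```

View pics/c0.png

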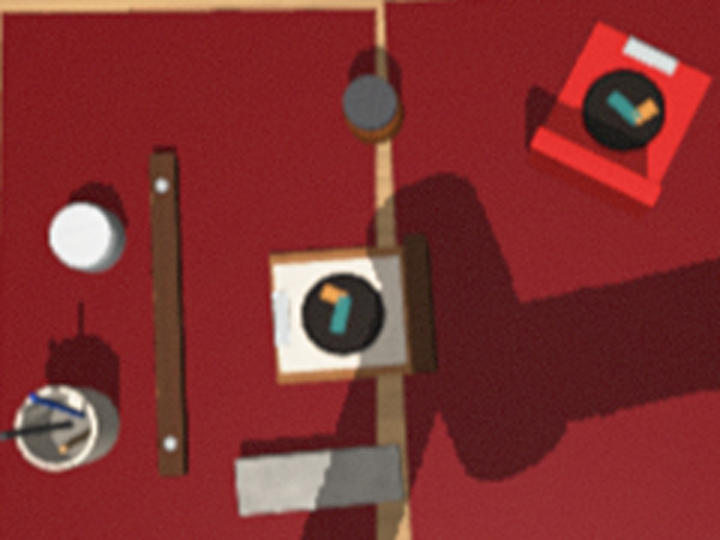

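The crop confirms it: the brown board lies flat with its dark on-edge base at crop (425,305), the jar at (370,105) and the whetstone at (320,480). The red stand is a decoy. I'll approach above the paper with the open fingers lined up along world x.

Emit:
{"fn": "servo_tool", "kwargs": {
  "series": [
    [0.42, 0.85, 0.1, 0, 0, 0.0746, 0],
    [0.42, 0.85, 0.1, 0, 0, 0.0746, 0],
    [0.42, 0.85, 0.1, 0, 0, 0.0746, 0],
    [0.42, 0.85, 0.1, 0, 0, 0.0746, 0]
  ]
}}

```text
time: 1.75
tool_pos: [0.3391, -0.4856, 0.2473]
tcp_rot: [-2.974, -1.012, -0.003]
wrist_force: [-0.1, -0.5, 0.6]
width: 1.003
grip_force: 0.0
```

Emit:
{"fn": "servo_tool", "kwargs": {
  "series": [
    [0.42, 0.85, 0, 0, 0, 0.0746, 0],
    [0.42, 0.85, 0, 0, 0, 0.0746, 0],
    [0.42, 0.85, 0, 0, 0, 0.0746, 0],
    [0.42, 0.85, 0, 0, 0, 0.0746, 0]
  ]
}}

```text
time: 2.15
tool_pos: [0.4015, -0.3585, 0.2464]
tcp_rot: [-2.834, -1.353, -0.002]
wrist_force: [-0.4, -0.1, 0.1]
width: 0.996
grip_force: 0.0
```

Emit:
{"fn": "servo_tool", "kwargs": {
  "series": [
    [0.42, 0.85, 0, 0, 0, 0.0746, 0],
    [0.42, 0.85, 0, 0, 0, 0.0746, 0],
    [0.42, 0.85, 0, 0, 0, 0.0746, 0],
    [0.42, 0.85, 0, 0, 0, 0.0746, 0]
  ]
}}

```text
time: 2.55
tool_pos: [0.4646, -0.2316, 0.2464]
tcp_rot: [-2.657, -1.675, -0.002]
wrist_force: [-0.6, -0.5, -0.6]
width: 1.001
grip_force: 0.0
```

Emit:
{"fn": "servo_tool", "kwargs": {
  "series": [
    [0.42, 0.85, 0, 0, 0, 0.0746, 0],
    [0.42, 0.85, 0, 0, 0, 0.0746, 0],
    [0.42, 0.85, 0, 0, 0, 0.0746, 0],
    [0.42, 0.85, 0, 0, 0, 0.0746, 0]
  ]
}}

```text
time: 2.95
tool_pos: [0.5278, -0.1045, 0.2464]
tcp_rot: [2.444, 1.974, 0.002]
wrist_force: [-0.2, -0.4, -0.2]
width: 1.0
grip_force: 0.0
```

Emit:
{"fn": "servo_tool", "kwargs": {
  "series": [
    [0.42, 0.85, 0, 0, 0, 0.0746, 0],
    [0.42, 0.85, 0, 0, 0, 0.0746, 0],
    [0.42, 0.85, 0, 0, 0, 0.0746, 0],
    [0.42, 0.85, 0, 0, 0, 0.0746, 0],
    [0.42, 0.85, 0, 0, 0, 0.0746, 0]
  ]
}}

```text
time: 3.45
tool_pos: [0.5892, 0.0194, 0.2459]
tcp_rot: [2.199, 2.243, -0.002]
wrist_force: [-0.9, 0.2, 0.4]
width: 0.998
grip_force: 0.0
```

Run:
```python
from h import *
from scipy.spatial.transform import Rotation as R
s=bot.read_state(); print(s["time"],np.round(s["tool_pos"],4),np.round(R.from_rotvec(s["tcp_rot"]).as_matrix(),3),np.round(s["q"],2))
shot("scene","s1")
for n in("scene",):
  for k,z in [("toe",.1),("heel_left",0),("heel_right",0),("board_top",.004)]:
    print(k,[(round(m["score"],2),np.round(ray(n,m["at"],z),3)) for m in bot.mark_of(k,n)])
```

```text
3.45 [0.5892 0.0194 0.2459] [[-0.02   1.    -0.001]
 [ 1.     0.02  -0.001]
 [-0.001 -0.001 -1.   ]] [-0.01  0.09  1.77 -0.    1.27 -0.03]
toe [(0.84, array([ 0.701, -0.209,  0.1  ])), (0.74, array([ 0.587, -0.044,  0.1  ])), (0.3, array([ 0.739, -0.385,  0.1  ]))]
heel_left [(0.58, array([ 0.726, -0.148,  0.   ]))]
heel_right [(0.91, array([ 0.641, -0.056,  0.   ])), (0.77, array([ 0.665, -0.252,  0.   ])), (0.64, array([ 0.771, -0.008,  0.   ])), (0.47, array([0.669, 0.251, 0.   ]))]
board_top [(0.95, array([0.579, 0.085, 0.004])), (0.62, array([ 0.825, -0.279,  0.004]))]
```

Emit:
{"fn": "servo_tool", "kwargs": {
  "series": [
    [0, 0, -0.9, 0, 0, 0, 0],
    [0, 0, -0.9, 0, 0, 0, 0],
    [0, 0, -0.9, 0, 0, 0, 0],
    [0, 0, -0.9, 0, 0, 0, 0]
  ]
}}

```text
time: 4.1
tool_pos: [0.5833, 0.0195, 0.1051]
tcp_rot: [-2.196, -2.235, 0.014]
wrist_force: [-1.6, -1.1, -1.0]
width: 1.003
grip_force: 0.0
```

Emit:
{"fn": "servo_tool", "kwargs": {
  "series": [
    [0, -0.1, -0.3, 0, 0, 0, 0],
    [0, -0.2, -0.3, 0, 0, 0, 0],
    [0, -0.25, -0.3, 0, 0, 0, 0],
    [0, -0.3, -0.3, 0, 0, 0, 0],
    [0, -0.35, -0.3, 0, 0, 0, 0],
    [0, -0.4, -0.3, 0, 0, 0, 0]
  ]
}}

```text
time: 4.7
tool_pos: [0.5908, -0.0398, 0.0688]
tcp_rot: [2.198, 2.24, 0.005]
wrist_force: [0.6, 1.4, 1.2]
width: 1.001
grip_force: 0.8
```

Emit:
{"fn": "servo_tool", "kwargs": {
  "series": [
    [0, -0.05, 0, 0, 0, 0, 0],
    [0, -0.1, 0, 0, 0, 0, 0],
    [0, -0.15, 0, 0, 0, 0, 0],
    [0, -0.2, 0, 0, 0, 0, 0],
    [0, -0.25, 0, 0, 0, 0, 0],
    [0, -0.3, 0, 0, 0, 0, 0],
    [0, -0.35, 0, 0, 0, 0, 0],
    [0, -0.4, 0, 0, 0, 0, 0],
    [0, -0.46, 0, 0, 0, 0, 0],
    [0, -0.54, 0, 0, 0, 0, 0],
    [0, -0.64, 0, 0, 0, 0, 0],
    [0, -0.76, 0, 0, 0, 0, 0],
    [0, -0.9, 0, 0, 0, 0, 0],
    [0, -1, 0, 0, 0, 0, 0],
    [0, -1, 0, 0, 0, 0, 0]
  ]
}}

```text
time: 6.2
tool_pos: [0.589, -0.1921, 0.0664]
tcp_rot: [2.203, 2.239, -0.0]
wrist_force: [0.4, 0.9, -0.2]
width: 1.0
grip_force: 0.0
```

Run:
```python
from h import *
a=shot("scene","s2"); 
c=cv2.resize(a[100:300,220:480],(780,600)); cv2.imwrite("pics/c2.png",c[:,:,::-1])
for n in("scene","top"):
  bot.read_camera(n)
  for k,z in [("toe",.01),("heel_left",0),("heel_right",0),("board_top",.15)]:
    print(n,k,[(round(m["score"],2),np.round(ray(n,m["at"],z),3)) for m in bot.mark_of(k,n)])
```

```text
scene toe [(0.73, array([ 0.648, -0.202,  0.01 ])), (0.59, array([ 0.591, -0.16 ,  0.01 ]))]
scene heel_left [(0.85, array([ 0.726, -0.146,  0.   ])), (0.83, array([ 0.518, -0.056,  0.   ]))]
scene heel_right [(0.78, array([ 0.675, -0.26 ,  0.   ])), (0.65, array([ 0.643, -0.058,  0.   ]))]
scene board_top [(0.86, array([ 0.897, -0.275,  0.15 ])), (0.83, array([ 0.584, -0.071,  0.15 ]))]
top toe [(0.77, array([ 0.592, -0.162,  0.01 ])), (0.67, array([ 0.714, -0.218,  0.01 ]))]
top heel_left [(0.94, array([ 0.726, -0.154,  0.   ])), (0.92, array([ 0.532, -0.065,  0.   ])), (0.68, array([ 0.601, -0.063,  0.   ]))]
top heel_right [(0.91, array([ 0.652, -0.057,  0.   ])), (0.57, array([ 0.658, -0.253,  0.   ]))]
top board_top [(0.92, array([ 0.591, -0.077,  0.15 ])), (0.84, array([ 0.791, -0.256,  0.15 ])), (0.48, array([ 0.581, -0.061,  0.15 ]))]
```

View pics/c2.png

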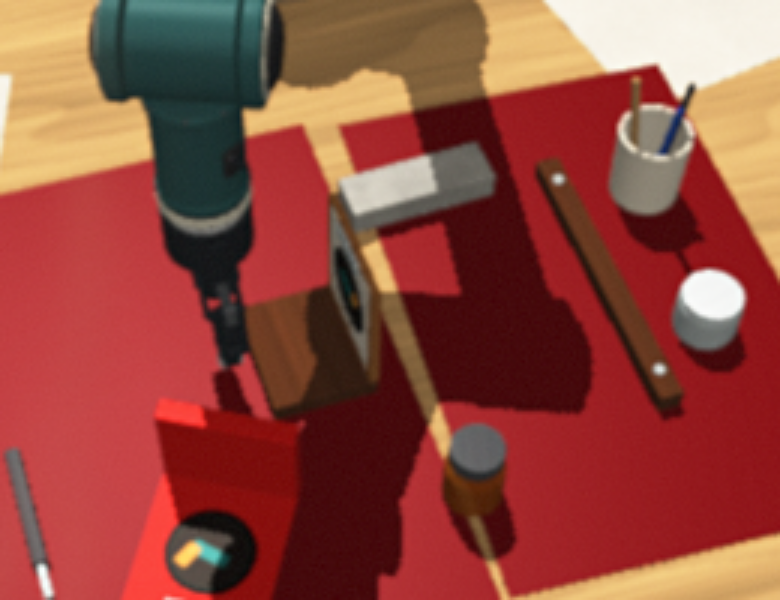

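The crop shows the stand upright, base at (315,350) and board at (352,290), with the gripper in front of its toe. The rail is clear ahead. Next I lower the open fingers to toe height and push.

Emit:
{"fn": "servo_tool", "kwargs": {
  "series": [
    [0, -0.03, -0.2, 0, 0, 0, 0],
    [0, -0.03, -0.35, 0, 0, 0, 0],
    [0, -0.03, -0.44, 0, 0, 0, 0],
    [0, -0.03, -0.44, 0, 0, 0, 0],
    [0, -0.03, -0.44, 0, 0, 0, 0],
    [0, -0.03, -0.44, 0, 0, 0, 0]
  ]
}}

```text
time: 7.35
tool_pos: [0.5901, -0.1943, 0.0017]
tcp_rot: [2.199, 2.241, 0.002]
wrist_force: [0.6, 0.6, 0.3]
width: 1.002
grip_force: 0.0
```

Emit:
{"fn": "servo_tool", "kwargs": {
  "series": [
    [0, 0.04, 0, 0, 0, 0, 0],
    [0, 0.08, 0, 0, 0, 0, 0],
    [0, 0.12, 0, 0, 0, 0, 0],
    [0, 0.16, 0, 0, 0, 0, 0],
    [0, 0.2, 0, 0, 0, 0, 0],
    [0, 0.25, 0, 0, 0, 0, 0],
    [0, 0.3, 0, 0, 0, 0, 0],
    [0, 0.35, 0, 0, 0, 0, 0],
    [0, 0.4, 0, 0, 0, 0, 0],
    [0, 0.45, 0, 0, 0, 0, 0],
    [0, 0.5, 0, 0, 0, 0, 0],
    [0, 0.55, 0, 0, 0, 0, 0],
    [0, 0.6, 0, 0, 0, 0, 0],
    [0, 0.65, 0, 0, 0, 0, 0],
    [0, 0.7, 0, 0, 0, 0, 0],
    [0, 0.75, 0, 0, 0, 0, 0],
    [0, 0.8, 0, 0, 0, 0, 0],
    [0, 0.8, 0, 0, 0, 0, 0]
  ]
}}

```text
time: 9.15
tool_pos: [0.5889, -0.0725, 0.0004]
tcp_rot: [-2.2, -2.242, -0.001]
wrist_force: [0.2, -0.2, 1.0]
width: 1.0
grip_force: 0.0
```

Run:
```python
from h import *
a=shot("scene","s3"); print(np.round(bot.read_state()["wrist_force"],1))
c=cv2.resize(a[100:300,220:480],(780,600)); cv2.imwrite("pics/c3.png",c[:,:,::-1])
for n in("scene","top"):
  bot.read_camera(n)
  for k,z in [("toe",.01),("heel_left",0),("heel_right",0),("board_top",.15)]:
    print(n,k,[(round(m["score"],2),np.round(ray(n,m["at"],z),3)) for m in bot.mark_of(k,n)])
```

```text
[ 0.1 -0.  -0.4]
scene toe [(0.72, array([ 0.649, -0.196,  0.01 ])), (0.63, array([ 0.59 , -0.051,  0.01 ]))]
scene heel_left [(0.68, array([0.528, 0.04 , 0.   ])), (0.59, array([ 0.733, -0.142,  0.   ]))]
scene heel_right [(0.94, array([ 0.677, -0.259,  0.   ])), (0.87, array([0.644, 0.044, 0.   ]))]
scene board_top [(0.92, array([0.584, 0.038, 0.15 ])), (0.67, array([ 0.89 , -0.281,  0.15 ]))]
top toe [(0.88, array([ 0.588, -0.055,  0.01 ])), (0.88, array([ 0.71 , -0.207,  0.01 ]))]
top heel_left [(0.96, array([0.534, 0.037, 0.   ])), (0.92, array([ 0.731, -0.156,  0.   ]))]
top heel_right [(0.91, array([0.656, 0.035, 0.   ])), (0.69, array([ 0.764, -0.018,  0.   ])), (0.62, array([ 0.667, -0.262,  0.   ]))]
top board_top [(0.79, array([0.603, 0.033, 0.15 ])), (0.79, array([ 0.788, -0.257,  0.15 ]))]
```

View pics/c3.png

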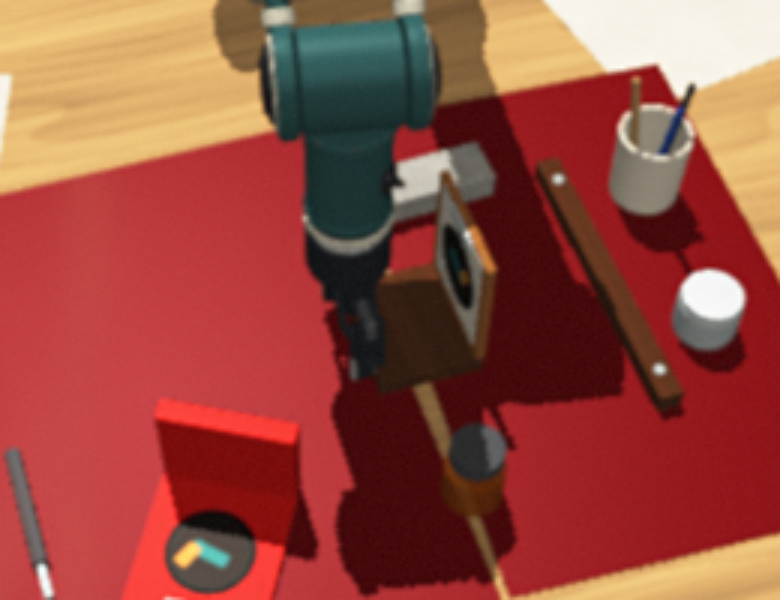

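The crop shows the stand still upright and square in front of the fingers (base at (425,325)), with the jar and whetstone clear. I keep pushing, slowly near the rail.

Emit:
{"fn": "servo_tool", "kwargs": {
  "series": [
    [0, 0.05, 0, 0, 0, 0, 0],
    [0, 0.1, 0, 0, 0, 0, 0],
    [0, 0.15, 0, 0, 0, 0, 0],
    [0, 0.2, 0, 0, 0, 0, 0],
    [0, 0.25, 0, 0, 0, 0, 0],
    [0, 0.3, 0, 0, 0, 0, 0],
    [0, 0.35, 0, 0, 0, 0, 0],
    [0, 0.4, 0, 0, 0, 0, 0],
    [0, 0.45, 0, 0, 0, 0, 0],
    [0, 0.5, 0, 0, 0, 0, 0],
    [0, 0.55, 0, 0, 0, 0, 0],
    [0, 0.6, 0, 0, 0, 0, 0],
    [0, 0.65, 0, 0, 0, 0, 0],
    [0, 0.7, 0, 0, 0, 0, 0],
    [0, 0.74, 0, 0, 0, 0, 0],
    [0, 0.78, 0, 0, 0, 0, 0]
  ]
}}

```text
time: 11.3
tool_pos: [0.5888, 0.0436, 0.0002]
tcp_rot: [-2.2, -2.242, 0.0]
wrist_force: [-0.1, -2.8, -0.3]
width: 0.997
grip_force: 1.6
```

Emit:
{"fn": "servo_tool", "kwargs": {
  "series": [
    [0, 0.01, 0, 0, 0, 0, 0],
    [0, 0.02, 0, 0, 0, 0, 0],
    [0, 0.03, 0, 0, 0, 0, 0],
    [0, 0.03, 0, 0, 0, 0, 0]
  ]
}}

```text
time: 11.7
tool_pos: [0.5889, 0.0477, 0.0003]
tcp_rot: [-2.201, -2.242, -0.0]
wrist_force: [0.1, -1.3, -0.3]
width: 1.0
grip_force: 0.9
```

Now small steps (1 mm per row) until the force rises.

Emit:
{"fn": "servo_tool", "kwargs": {
  "series": [
    [0, 0.007, 0, 0, 0, 0, 0],
    [0, 0.014, 0, 0, 0, 0, 0],
    [0, 0.02, 0, 0, 0, 0, 0],
    [0, 0.027, 0, 0, 0, 0, 0],
    [0, 0.034, 0, 0, 0, 0, 0],
    [0, 0.04, 0, 0, 0, 0, 0],
    [0, 0.047, 0, 0, 0, 0, 0]
  ]
}}

```text
time: 12.4
tool_pos: [0.5889, 0.0547, 0.0003]
tcp_rot: [-2.2, -2.242, 0.0]
wrist_force: [-0.3, -3.1, -0.0]
width: 0.999
grip_force: 1.6
```

Run:
```python
from h import *
for n in("scene","top"):
  bot.read_camera(n)
  for k,z in [("toe",.01),("heel_left",0),("heel_right",0),("rail",0)]:
    print(n,k,[(round(m["score"],2),np.round(ray(n,m["at"],z),3)) for m in bot.mark_of(k,n)])
```

```text
scene toe [(0.86, array([0.59 , 0.073, 0.01 ])), (0.56, array([ 0.652, -0.199,  0.01 ]))]
scene heel_left [(0.88, array([0.532, 0.169, 0.   ])), (0.44, array([0.589, 0.077, 0.   ]))]
scene heel_right [(0.97, array([ 0.675, -0.257,  0.   ])), (0.88, array([0.644, 0.172, 0.   ]))]
scene rail [(0.71, array([0.581, 0.178, 0.   ]))]
top toe [(0.59, array([0.536, 0.163, 0.01 ]))]
top heel_left [(0.93, array([ 0.727, -0.16 ,  0.   ])), (0.52, array([0.538, 0.171, 0.   ]))]
top heel_right [(0.79, array([ 0.658, -0.258,  0.   ]))]
top rail [(0.63, array([ 0.772, -0.019,  0.   ]))]
```

Emit:
{"fn": "servo_tool", "kwargs": {
  "series": [
    [0, 0.007, 0, 0, 0, 0, 0],
    [0, 0.014, 0, 0, 0, 0, 0],
    [0, 0.02, 0, 0, 0, 0, 0]
  ]
}}

```text
time: 13.2
tool_pos: [0.5889, 0.0575, 0.0003]
tcp_rot: [2.2, 2.242, -0.0]
wrist_force: [-0.2, -3.1, -0.9]
width: 1.0
grip_force: 1.6
```

Emit:
{"fn": "servo_tool", "kwargs": {
  "series": [
    [0, 0.007, 0, 0, 0, 0, 0],
    [0, 0.014, 0, 0, 0, 0, 0]
  ]
}}

```text
time: 13.4
tool_pos: [0.5889, 0.0597, 0.0003]
tcp_rot: [2.2, 2.242, -0.0]
wrist_force: [0.4, -3.6, -0.8]
width: 0.999
grip_force: 1.5
```

Emit:
{"fn": "servo_tool", "kwargs": {
  "series": [
    [0, 0.007, 0, 0, 0, 0, 0],
    [0, 0.014, 0, 0, 0, 0, 0]
  ]
}}

```text
time: 13.6
tool_pos: [0.589, 0.0614, 0.0003]
tcp_rot: [2.199, 2.242, -0.001]
wrist_force: [-0.4, -7.5, -0.3]
width: 0.998
grip_force: 4.0
```

Emit:
{"fn": "servo_tool", "kwargs": {
  "series": [
    [0, 0.007, 0, 0, 0, 0, 0],
    [0, 0.014, 0, 0, 0, 0, 0]
  ]
}}

```text
time: 13.8
tool_pos: [0.589, 0.0615, 0.0003]
tcp_rot: [2.197, 2.242, -0.004]
wrist_force: [0.2, -15.6, 0.1]
width: 1.003
grip_force: 7.9
```

Contact with the rail: the force rose sharply at the predicted position. Next I back off, lift and check.

Emit:
{"fn": "servo_tool", "kwargs": {
  "series": [
    [0, 0.01, 0, 0, 0, 0, 0],
    [0, 0.01, 0, 0, 0, 0, 0],
    [0, -0.05, 0, 0, 0, 0, 0],
    [0, -0.15, 0, 0, 0, 0, 0],
    [0, -0.35, 0, 0, 0, 0, 0],
    [0, -0.6, 0, 0, 0, 0, 0],
    [0, -0.8, 0, 0, 0, 0, 0],
    [0, -0.8, 0.3, 0, 0, 0, 0],
    [0, -0.8, 0.6, 0, 0, 0, 0],
    [0, -0.8, 1, 0, 0, 0, 0],
    [0, -0.8, 1, 0, 0, 0, 0]
  ]
}}

```text
time: 14.9
tool_pos: [0.5936, -0.0568, 0.158]
tcp_rot: [2.194, 2.235, 0.013]
wrist_force: [1.3, -0.2, 0.5]
width: 0.998
grip_force: 0.0
```

Emit:
{"fn": "servo_tool", "kwargs": {
  "series": [
    [0, -0.9, 0.3, 0, 0, 0, 0],
    [0, -0.9, 0.3, 0, 0, 0, 0],
    [0, -0.9, 0.3, 0, 0, 0, 0],
    [0, -0.9, 0.3, 0, 0, 0, 0]
  ]
}}

```text
time: 15.3
tool_pos: [0.5902, -0.1962, 0.1978]
tcp_rot: [2.201, 2.234, 0.002]
wrist_force: [0.8, 0.7, 0.1]
width: 1.001
grip_force: 0.0
```

Run:
```python
from h import *
s=bot.read_state(); print(s["time"],np.round(s["tool_pos"],3))
a=bot.read_camera("top"); b=bot.read_camera("scene")
A=cv2.resize(a[140:270,170:300],(400,400),interpolation=cv2.INTER_CUBIC);B=cv2.resize(b[140:260,360:480],(400,400),interpolation=cv2.INTER_CUBIC)
cv2.imwrite("pics/c4.png",np.hstack([A,B])[:,:,::-1])
for n in("scene","top"):
  for k,z in [("toe",.01),("heel_left",0),("heel_right",0),("board_top",.15),("rail",0),("jar",0),("whetstone",0)]:
    print(n,k,[(round(m["score"],2),np.round(ray(n,m["at"],z),3)) for m in bot.mark_of(k,n)[:2]])
```

```text
15.3 [ 0.59  -0.196  0.198]
scene toe [(0.77, array([0.589, 0.076, 0.01 ])), (0.77, array([ 0.645, -0.2  ,  0.01 ]))]
scene heel_left [(0.72, array([ 0.718, -0.15 ,  0.   ])), (0.59, array([0.526, 0.172, 0.   ]))]
scene heel_right [(0.82, array([ 0.677, -0.258,  0.   ])), (0.59, array([0.64 , 0.182, 0.   ]))]
scene board_top [(0.97, array([ 0.897, -0.286,  0.15 ])), (0.86, array([0.593, 0.16 , 0.15 ]))]
scene rail [(0.66, array([0.588, 0.178, 0.   ]))]
scene jar [(0.64, array([ 0.765, -0.018,  0.   ]))]
scene whetstone [(0.83, array([0.428, 0.046, 0.   ])), (0.16, array([0.581, 0.083, 0.   ]))]
top toe [(0.94, array([ 0.717, -0.213,  0.01 ])), (0.7, array([0.59 , 0.062, 0.01 ]))]
top heel_left [(0.96, array([0.526, 0.172, 0.   ])), (0.91, array([ 0.735, -0.158,  0.   ]))]
top heel_right [(0.65, array([0.658, 0.175, 0.   ]))]
top board_top [(0.94, array([0.598, 0.164, 0.15 ])), (0.78, array([ 0.787, -0.261,  0.15 ]))]
top rail [(0.34, array([ 0.773, -0.02 ,  0.   ]))]
top jar [(0.62, array([0.601, 0.172, 0.   ])), (0.6, array([ 0.775, -0.012,  0.   ]))]
top whetstone [(0.67, array([0.436, 0.045, 0.   ])), (0.46, array([0.484, 0.266, 0.   ]))]
```

View pics/c4.png

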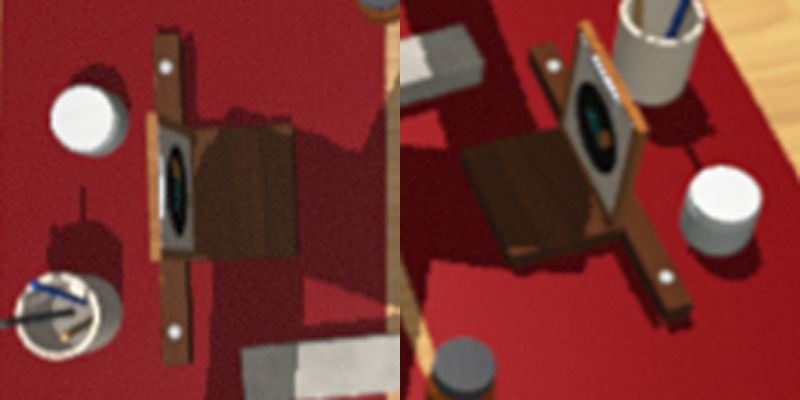

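The crop shows the stand upright with its back against the rail (left half, heel around (190,190)). The heel edge is parallel to the rail within about 0.01 rad (about 1 mm over the base width), and the bystanders are unmoved. Handing in.

```bash
python3 -c "
from workcell import bot
print(bot.finish_job())"
```

```text
the job is handed in; nothing more can be done
None
```

The pattern stand was pushed upright and slid along until its back edge was snug and square against the rail (within about 1 mm by camera). Nothing else appears to have moved, and the job is handed in, though the hand-in returned no verdict.

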